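Wedge up the shelf of a clamped bracket before drilling

TASK

The white printed bracket held by the toggle clamp will be drilled through its overhanging shelf, which must first be wedged up from the bench so that it cannot give. Find by feel which of the three beech wedges in the tray is right: the one that, slid thin end first and straight under the middle of the shelf from its free end, goes tight only when its thin end has passed under the pencil cross but before it touches the upright; press that one in until it is tight, firmly but without force that could break the print, and let go of it. Wedges that are not right may be left anywhere clear; leave the other things on the bench where they are.

Things in the scene. Friction and masses are not known exactly. Their poses are not given: they have to be found in the camera images.
- clamp: steel toggle clamp with a red handle on a small plywood base, fixed, 65 mm high; it holds down the foot of the bracket to be drilled. Origin and axes coincide with those of that bracket (+x from the upright to the shelf's free end); the clamp itself stands at x = -45 to -275 mm. The two brackets waiting their turn stand beside it at y = 115 and 205 mm.
- bracket_a: white printed bracket, fixed, 80 mm wide. Origin: on the bench, mid-width, at the foot of the upright's face under the shelf; +x to the shelf's free end. Upright x -16 to 0; shelf over bare bench x 0 to 90 mm, open at its free end and both sides, its top 48 mm high; foot (12 mm thick) x -96 to 0. A pencil cross on the shelf, at x = 45 mm, marks the hole to drill.
- bracket_b: bracket like bracket_a, but the undersides of the three shelves are at different heights, 4 mm apart, between 30 and 42 mm above the bench; which of them has which height is not told and must be felt.
- bracket_c: bracket like bracket_a, but the undersides of the three shelves are at different heights, 4 mm apart, between 30 and 42 mm above the bench; which of them has which height is not told and must be felt.
- wedge_thin: beech wedge, 140 mm long, 50 mm wide with parallel sides, flat underside, 25.4 mm high at its thin end, rising 1 mm in 10 to 39.4 mm at its thick end; about 0.2 kg. Origin: centre of its underside; +x to its thin end. Starts in any of the tray's pockets, thin end to the tray's +y; there it can be taken only at mid-length, across its width, in the finger groove.
- wedge_thin_nose (a point): middle of the lower edge of the thin end of wedge_thin. The right wedge, pushed under the clamped bracket's shelf, goes tight when this is about 25 mm from the upright; a wedge 4 mm thicker 40 mm earlier, a thinner one never. A push of about 10 N makes it tight and friction keeps it so.
- wedge_mid: beech wedge, 140 mm long, 50 mm wide with parallel sides, flat underside, 29.4 mm high at its thin end, rising 1 mm in 10 to 43.4 mm at its thick end; about 0.2 kg. Origin: centre of its underside; +x to its thin end. Starts in any of the tray's pockets, thin end to the tray's +y; there it can be taken only at mid-length, across its width, in the finger groove.
- wedge_mid_nose (a point): middle of the lower edge of the thin end of wedge_mid. The right wedge, pushed under the clamped bracket's shelf, goes tight when this is about 25 mm from the upright; a wedge 4 mm thicker 40 mm earlier, a thinner one never. A push of about 10 N makes it tight and friction keeps it so.
- wedge_thick: beech wedge, 140 mm long, 50 mm wide with parallel sides, flat underside, 33.4 mm high at its thin end, rising 1 mm in 10 to 47.4 mm at its thick end; about 0.2 kg. Origin: centre of its underside; +x to its thin end. Starts in any of the tray's pockets, thin end to the tray's +y; there it can be taken only at mid-length, across its width, in the finger groove.
- wedge_thick_nose (a point): middle of the lower edge of the thin end of wedge_thick. The right wedge, pushed under the clamped bracket's shelf, goes tight when this is about 25 mm from the upright; a wedge 4 mm thicker 40 mm earlier, a thinner one never. A push of about 10 N makes it tight and friction keeps it so.
- tray: plywood tray, 276 (x) x 176 (y) x 44 mm, fixed. Origin: centre of its underside. Three pockets 56 mm (x) by 148 mm (y) at x = -88, 0, 88 mm, floor 6 mm above the bench; wedges lie along y. A finger groove 60 mm wide (y -30 to 30 mm) runs along x through all pockets down to the floor: 38 mm of free room between neighbouring wedges.
- drill: cordless drill standing on its battery, 190 x 80 x 205 mm; bystander. Origin: under its battery
- bobbins: stack of white printed bobbins, 94 mm in diameter, 141 mm high; bystander. Origin: centre of its underside
- pliers: pliers lying flat, 180 x 70 x 14 mm; bystander. Origin: at the pivot, on the bench
- caliper: caliper lying flat, 235 x 62 x 12 mm; bystander. Origin: under its beam, near the middle
- tape_roll: roll of blue masking tape lying flat, 100 mm in diameter, 36 mm high; bystander. Origin: centre of its underside
- jig_box: plywood block with two square pockets, 150 x 110 x 32 mm; bystander. Origin: centre of its underside
- hub: white printed flanged hub, 96 mm in diameter, 22 mm high; bystander. Origin: centre of its underside
Not all that is in view belongs to the job. Leave any blue, red or yellow look-alike of the wedge_thick alone.

How it is judged:
At the end, for the whole second after the job is handed in: One wedge lies flat, released and still, tight under the clamped bracket's shelf (pressing on it with over 0.3 N), its thin end past the pencil cross (under 45 mm from the upright) but over 6 mm from the upright, within 15 mm of the shelf's middle line and 0.12 rad of the bracket's x axis (((x of wedge_thin_nose in the frame of clamp between 0.006 and 0.045 m and y of wedge_thin_nose in the frame of clamp between -0.015 and 0.015 m and z of wedge_thin_nose in the frame of clamp between -0.004 and 0.004 m and angle between the x axis of wedge_thin and the x axis of clamp, either way round below 0.12 rad and linear speed of wedge_thin below 0.01 m/s and angular speed of wedge_thin below 0.1 rad/s and (contact force between wedge_thin and bracket_a above 0.3 N or contact force between wedge_thin and bracket_b above 0.3 N or contact force between wedge_thin and bracket_c above 0.3 N)) or (x of wedge_mid_nose in the frame of clamp between 0.006 and 0.045 m and y of wedge_mid_nose in the frame of clamp between -0.015 and 0.015 m and z of wedge_mid_nose in the frame of clamp between -0.004 and 0.004 m and angle between the x axis of wedge_mid and the x axis of clamp, either way round below 0.12 rad and linear speed of wedge_mid below 0.01 m/s and angular speed of wedge_mid below 0.1 rad/s and (contact force between wedge_mid and bracket_a above 0.3 N or contact force between wedge_mid and bracket_b above 0.3 N or contact force between wedge_mid and bracket_c above 0.3 N)) or (x of wedge_thick_nose in the frame of clamp between 0.006 and 0.045 m and y of wedge_thick_nose in the frame of clamp between -0.015 and 0.015 m and z of wedge_thick_nose in the frame of clamp between -0.004 and 0.004 m and angle between the x axis of wedge_thick and the x axis of clamp, either way round below 0.12 rad and linear speed of wedge_thick below 0.01 m/s and angular speed of wedge_thick below 0.1 rad/s and (contact force between wedge_thick and bracket_a above 0.3 N or contact force between wedge_thick and bracket_b above 0.3 N or contact force between wedge_thick and bracket_c above 0.3 N)))); the robot touches nothing.
It fails at once if a printed bracket is pushed with more than 40 N (contact force between any of bracket_a, bracket_b, bracket_c and anything else above 40 N).
It fails at once if a bystander (drill, bobbins, pliers, caliper, tape roll, plywood block or hub) is moved by more than 30 mm (distance of any of drill, bobbins, pliers, caliper, tape_roll, jig_box, hub from where it was at the start of the episode above 0.03 m).
It also fails if it takes over 67 s, if anything falls off the work surface, if the arm or the gripper's body presses on something with over 40 N, if the wrist force passes 120 N, or if a joint passes its speed limit or range.

ROBOT

A 6-joint arm with a two-finger parallel gripper is mounted at the origin on the work surface. World frame = base frame: x ahead of the robot, y to its left, z up, the work surface at z = 0. Lengths are in m, angles in rad, forces in N, time in s.
With the tool pointing down it reaches from about 0.325 to 0.925 m from the base axis. Payload 3.1 kg.
Tool frame: the origin (TCP) lies on the centre line of the jaws, within the pads' length; the fingertips stand 25 mm ahead of it and the grasp point (between the pads) lies 6 mm ahead of it; z points along the fingers, y is the line along which they close (so a half turn about z gives the same grasp; the last joint's range is limited). The gripper opens to 85 mm and grips with 20 to 120 N. Pads are 22 mm wide; open, the fingers measure 114 mm over their backs; the gripper's body (76 mm by 85 mm) begins 54 mm behind the grasp point. The pads swing forward as they close: fully open they stand 13 mm farther back than shut.
Start: joints at [1.127, 0.217, 1.613, -0, 1.311, -0.112], TCP at [0.204, 0.591, 0.256] pointing down, gripper open.
Joint ranges: [-2.75, 2.75], [-0.78, 2.1], [0.31, 2.55], [-1.13, 4.27], [0.13, 2.63], [-2.58, 2.58]. Speed limits (rad/s): [2.79, 2.79, 3.14, 3.14, 3.14, 3.14].

INTERFACE

Orientations are given as a rotation vector (axis times angle).
In Python, from rig import robot, hand, kinematics, viewer, telemetry gives the robot as it stands. Calls block until the motion is done:
- robot.movep(position, orientation): joint-space move of the TCP to a pose.
- robot.move_l(position, frame=None, vel=0.15, contact_N=None): straight line of the TCP; frame=None keeps the orientation; vel is the mean speed in m/s. With contact_N (N) it stops when the force on the tool has changed by that much, and returns True; else False.
- robot.movej(angles): joint-space move.
- hand.command_gripper(opening): opening from 0.0 (shut) to 1.0 (fully open); the grip force is fixed at half the most; returns when the fingers have stopped.
- robot.dwell(seconds).
- kinematics.solve_ik(position, orientation): joint angles nearest the present ones, or None.
- viewer.read_camera(name): name is "side" or "top"; returns a dict with "frame" (480x640x3 uint8, blue, green, red), "range_z" (480x640 float32, m along the optical axis (not along the pixel's ray), 0 where there is no reading), "fx", "fy", "cx", "cy" (pixels), "origin" and "attitude" of the camera in the world. Camera axes: x right, y down, z forward; pixel columns grow to the right and rows downward; lengths in m; the calibration is good to about 2 mm. A picture is of the moment at which its call begins.
A pose or a line that the arm cannot do raises robot.IKError and nothing moves.
- robot.hand_in(): hands the job in; it is judged then, once.
Readings, each from a call of its own:
- telemetry.read_time(): time.
- telemetry.read_q(): joint angles.
- telemetry.read_joint_velocities(): joint speeds.
- telemetry.read_effort(): joint torques, N m.
- telemetry.read_tcp_pos(): TCP position.
- telemetry.read_tool_rot(): TCP orientation.
- telemetry.read_force(): force on the tool from outside, world axes, zero at the start.
- telemetry.read_wrist_torque(): the same for the moment, N m.
- telemetry.read_opening(): opening from 0.0 (shut) to 1.0 (fully open).
- telemetry.read_finger_force(): force on a finger pad.
Only numpy, scipy, OpenCV 4.12 (cv2) and the standard library are available. Lean on these libraries where they do the work, as an engineer would, in place of code of your own. Each camera call takes 0.05 s, during which the arm holds its last target. There are 200 camera calls.

## Working session

There is one attempt and no reset: what is moved stays moved. The work goes in short steps, each a Python script; the robot and the scene stay as the last script left them, time stands still between calls to the robot, and variables do not carry over. Pictures are saved under pics/ and viewed, at most 10 in all, crops included, and the job is handed in when it is done.

```bash
ls; mkdir -p pics; cat > h.py <<'E'
import numpy as np, cv2
from rig import robot, hand, kinematics, viewer, telemetry
from scipy.spatial.transform import Rotation as R
def cloud(c):
    z=c["range_z"]; v,u=np.mgrid[:480,:640]
    p=np.stack([(u-c["cx"])*z/c["fx"],(v-c["cy"])*z/c["fy"],z],-1)
    A=np.array(c["attitude"]); A=A if A.shape==(3,3) else R.from_rotvec(A).as_matrix()
    w=p@A.T+np.array(c["origin"]); w[z==0]=np.nan
    return w
E
python3 - <<'E'
from h import *
for n in ("top","side"):
    c=viewer.read_camera(n); np.save(f"{n}.npy",cloud(c)); cv2.imwrite(f"pics/{n}0.png",c["frame"])
    print(n,c["origin"],c["attitude"],c["fx"])
print(telemetry.read_time(),telemetry.read_tool_rot())
E
```

```text
pics
top [ 0.41796051 -0.07519697  1.5258687 ] [-2.19747052  2.17927785 -0.03816878] 523.4684362284846
side [-0.25032717 -1.08780527  1.22654607] [-2.2347478   0.69830544 -0.33230897] 547.9061717014661
0.1 [-0.51864948 -3.09788648  0.00332304]
```

View pics/top0.png

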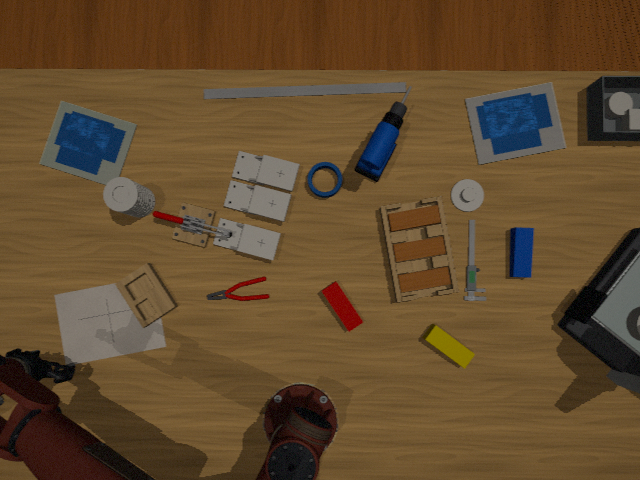

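View pics/side0.png

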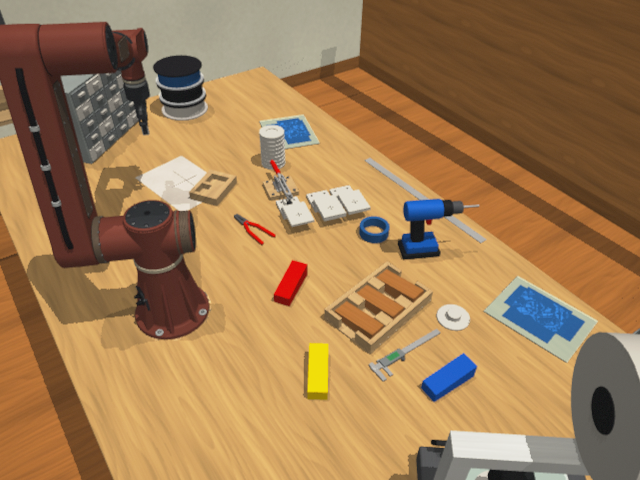

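The top view shows the clamped bracket at about (250,240) with its shelf's free end to image-right. The tray is at (418,250) with three wedges at (415,217), (419,249) and (424,280). The red, blue and yellow blocks are look-alikes to leave alone. Next I fit the depth data.

```bash
python3 - <<'E'
from h import *
W=np.load("top.npy"); im=cv2.imread("pics/top0.png")
def rect(m,lab):
    p=W[m][:,:2]; r=cv2.minAreaRect((p*1000).astype(np.float32)); print(lab,m.sum(),np.round(r[0],1),np.round(r[1],1),round(r[2],1)); return p
def box(u0,u1,v0,v1):
    m=np.zeros((480,640),bool); m[v0:v1,u0:u1]=1; return m
z=W[...,2]
print("bench z",np.nanmedian(z[box(300,340,210,260)]))
g=im.min(-1)
rect(box(238,295,220,268)&(z>.04)&(z<.053),"A shelf")
rect(box(372,465,190,310)&(z>.03)&(z<.06),"tray")
# tray wedges by colour
hsv=cv2.cvtColor(im,cv2.COLOR_BGR2HSV)
for n,(u,v) in dict(w1=(415,217),w2=(419,249),w3=(424,280)).items():
    print(n,hsv[v,u],end=' ')
    m=box(u-38,u+38,v-16,v+16)&(np.abs(hsv[...,0].astype(int)-hsv[v,u,0])<5)&(hsv[...,1]>hsv[v,u,1]-35)&(z>.025)
    n_,l,st,ce=cv2.connectedComponentsWithStats(m.astype(np.uint8)); k=l[v,u]; mm=l==k
    p=rect(mm,n); q=W[mm]
    A=np.c_[q[:,0]-q[:,0].mean(),q[:,1]-q[:,1].mean(),np.ones(len(q))]; print(np.round(np.linalg.lstsq(A,q[:,2],rcond=None)[0],4),q.mean(0).round(4))
cr=im[190:310,200:480]; cv2.imwrite("pics/crop0.png",cv2.resize(cr,None,fx=2.85,fy=2.85,interpolation=cv2.INTER_CUBIC))
E
```

```text
bench z -0.0008446760127899244
A shelf 1000 [529.1 119.9] [107.7 117.3] 75.6
tray 4677 [ 495.2 -331.4] [276.8 177.8] 10.0
w1 [ 15 195 107] w1 903 [ 582.3 -318.8] [ 49.8 144.4] 10.1
[ 0.0454 -0.0896  0.0451] [ 0.5815 -0.3175  0.0451]
w2 [ 15 194 109] w2 888 [ 495.1 -333.5] [ 50.2 145.6] 10.0
[ 0.0161 -0.0885  0.0413] [ 0.4947 -0.3325  0.0413]
w3 [ 14 204 109] w3 872 [ 409.1 -348.8] [ 49.6 144.9] 10.3
[ 0.0138 -0.091   0.0377] [ 0.4089 -0.3472  0.0377]
```

View pics/crop0.png

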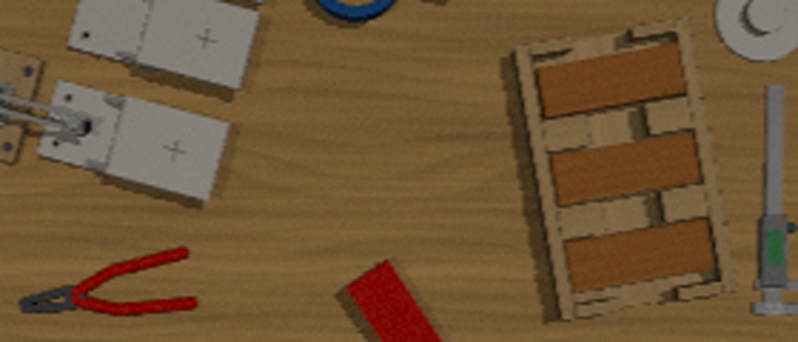

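The heights in the tray (45.1, 41.3 and 37.7 mm) identify w1 (far) as thick, w2 (middle) as mid and w3 (near) as thin. All thin ends point to world +y. Next I fit the clamped shelf accurately and check the tray's groove.

```bash
python3 - <<'E'
from h import *
W=np.load("top.npy"); im=cv2.imread("pics/top0.png"); z=W[...,2]
hsv=cv2.cvtColor(im,cv2.COLOR_BGR2HSV)
# shelf: white, connected, seeded at 265,246
m=(hsv[...,1]<60)&(hsv[...,2]>110)&(z>.042)&(z<.052)
m[:218]=0
n,l,s,c=cv2.connectedComponentsWithStats(m.astype(np.uint8),connectivity=4); mm=l==l[246,265]
p=(W[mm][:,:2]*1000).astype(np.float32); r=cv2.minAreaRect(p); print(mm.sum(),r, W[mm][:,2].mean()); print(cv2.boxPoints(r).round(1))
# from crop reading
for u,v in [(231,122),(208,203),(128,84),(105,170),(175,150)]:
    uu,vv=200+u/2.85,190+v/2.85; print((u,v),W[int(round(vv)),int(round(uu))].round(4))
# groove profile along tray x at tray y=0
o=np.array([.4952,-.3314]); t=np.radians(10); ex=np.array([np.cos(t),np.sin(t)])
P=W.reshape(-1,3); loc=(P[:,:2]-o)@np.c_[ex,[-ex[1],ex[0]]]
k=np.abs(loc[:,1])<.02
for a in np.arange(-.145,.146,.01):
    s=k&(np.abs(loc[:,0]-a)<.004); print(round(a*1000),round(np.nanmedian(P[s,2])*1000,1),end='; ')
E
```

```text
888 ((510.99237060546875, 124.06314086914062), (106.73249816894531, 79.64910125732422), 75.51686096191406) 0.047049075453141166
[[459.1  82.4]
 [536.2  62.4]
 [562.9 165.8]
 [485.8 185.7]]
(231, 122) [ 0.5394  0.0632 -0.0014]
(208, 203) [ 0.4574  0.0862 -0.0077]
(128, 84) [ 0.5799  0.1696 -0.0018]
(105, 170) [0.486  0.1818 0.0542]
(175, 150) [0.5067 0.115  0.0482]
-145 -0.4; -135 5.0; -125 5.3; -115 7.7; -105 37.4; -95 38.5; -85 37.4; -75 38.7; -65 34.4; -55 4.0; -45 5.2; -35 5.1; -25 39.4; -15 41.5; -5 41.2; 5 41.4; 15 42.0; 25 37.8; 35 5.0; 45 5.1; 55 5.5; 65 41.4; 75 45.5; 85 45.2; 95 46.6; 105 45.7; 115 42.1; 125 5.4; 135 7.2; 145 -1.1;
```

The tray's groove is open through the outer walls. The bracket origin comes out near (0.520, 0.1595), and a wedge pushed in heads at 75.5°. I take the mid wedge, set it down before the shelf, regrip it at the rear and feel.

```bash
cat >> h.py <<'E'
def rot(deg):
    t=np.radians(deg); x=np.array([np.cos(t),np.sin(t),0]); z=np.array([0,0,-1.]); return R.from_matrix(np.c_[x,np.cross(z,x),z]).as_rotvec()
A=np.array([.5201,.1595]); BY=75.5; D=np.array([np.cos(np.radians(BY)),np.sin(np.radians(BY))])
def bx(x,z,y=0):   # bracket-frame point -> world
    p=A-x*D+y*np.array([D[1],-D[0]]); return np.r_[p,z]
TC=np.array([.4952,-.3318]); TY=99.9; ex=np.array([np.cos(np.radians(TY-90)),np.sin(np.radians(TY-90))])
def tr(x,z): return np.r_[TC+x*ex,z]
def pick(x):
    robot.movep(tr(x,.13),rot(TY)); robot.move_l(tr(x,.035),vel=.12)
    hand.command_gripper(0.0); print("opening",telemetry.read_opening())
    robot.move_l(tr(x,.15),vel=.2)
def st(s): print(s,round(telemetry.read_time(),2),np.round(telemetry.read_tcp_pos(),4),np.round(telemetry.read_force(),1))
def place_regrasp():
    robot.movep(bx(180,.13) if 0 else bx(.18,.13),rot(BY)); robot.move_l(bx(.18,.045),vel=.15)
    print("touch",robot.move_l(bx(.18,.027),vel=.02,contact_N=4)); st("down")
    hand.command_gripper(1.0)
    p=telemetry.read_tcp_pos(); robot.move_l(bx(.225,max(p[2],.029)),vel=.1)
    hand.command_gripper(0.0); st("regrasp")
E
python3 - <<'E'
from h import *
robot.movep(bx(.18,.2),rot(BY)); st("wp")
pick(0.0); st("picked")
place_regrasp()
c=viewer.read_camera("top"); cv2.imwrite("pics/t1.png",cv2.resize(c["frame"][190:340,200:400],None,fx=4,fy=4,interpolation=cv2.INTER_CUBIC))
E
```

```text
wp 2.47 [ 0.4753 -0.0142  0.2002] [-1.1 -0.4  0.4]
opening 0.5743462766431654
picked 5.79 [ 0.4941 -0.3309  0.1483] [-0.1  0.1 -2.7]
touch True
down 8.43 [ 0.4749 -0.0147  0.0302] [-0.3  0.5  3.7]
regrasp 9.91 [ 0.4641 -0.058   0.0292] [0.6 0.8 1.5]
```

View pics/t1.png

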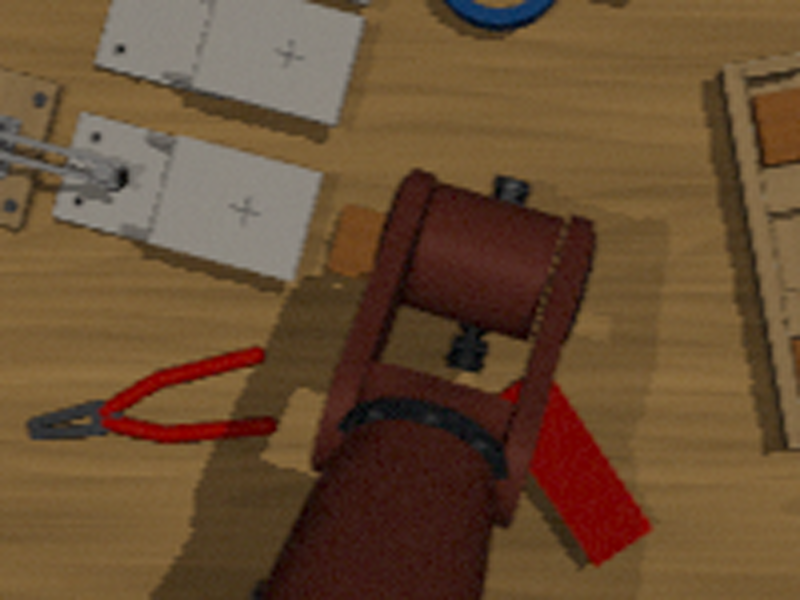

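The wedge is on the shelf's line, with its nose at (335,240), just before the free end. Now I push it in, feeling for contact.

```bash
cat >> h.py <<'E'
def push(n,N,vel=.03):
    z=telemetry.read_tcp_pos()[2]; h=robot.move_l(bx(n+.115,z),vel=vel,contact_N=N); p=np.array(telemetry.read_tcp_pos())
    f=np.array(telemetry.read_force()); print("hit",h,"nose",round((A-p[:2])@D-.115,4),"F along",round(-f[:2]@D,1),"Fz",round(f[2],1),round(telemetry.read_time(),2)); return h
E
python3 - <<'E'
from h import *
push(.085,7,.06) or push(.012,7,.03)
E
```

```text
hit False nose 0.084 F along -2.4 Fz 2.3 10.53
hit False nose 0.012 F along 2.5 Fz 0.5 13.11
```

The mid wedge slid freely to within 12 mm of the upright, so the shelf is higher and thick is the right one. I put mid aside and fetch thick.

```bash
python3 - <<'E'
from h import *
z=telemetry.read_tcp_pos()[2]
robot.move_l(bx(.24,z),vel=.12); robot.move_l(bx(.24,.11),vel=.15)
P=[.501,-.153]; robot.movep(np.r_[P,.10],rot(10)); robot.move_l(np.r_[P,.045],vel=.15)
print(robot.move_l(np.r_[P,.027],vel=.02,contact_N=4)); hand.command_gripper(1.0)
robot.move_l(np.r_[P,.12],vel=.2); st("aside")
pick(.088); robot.move_l([.50,-.29,.15],vel=.25); st("picked")
place_regrasp()
c=viewer.read_camera("top"); cv2.imwrite("pics/t2.png",cv2.resize(c["frame"][150:340,200:480],None,fx=2.8,fy=2.8,interpolation=cv2.INTER_CUBIC))
E
```

```text
True
aside 18.17 [ 0.5005 -0.1528  0.1195] [ 0.8 -0.5  0.1]
opening 0.579338166544052
picked 22.28 [ 0.4982 -0.2889  0.1476] [ 0.3 -0.  -2.2]
touch True
down 24.78 [ 0.4748 -0.0147  0.0303] [-1.6 -0.7  3. ]
regrasp 26.26 [ 0.4642 -0.0581  0.0294] [0.5 0.6 0.3]
```

View pics/t2.png

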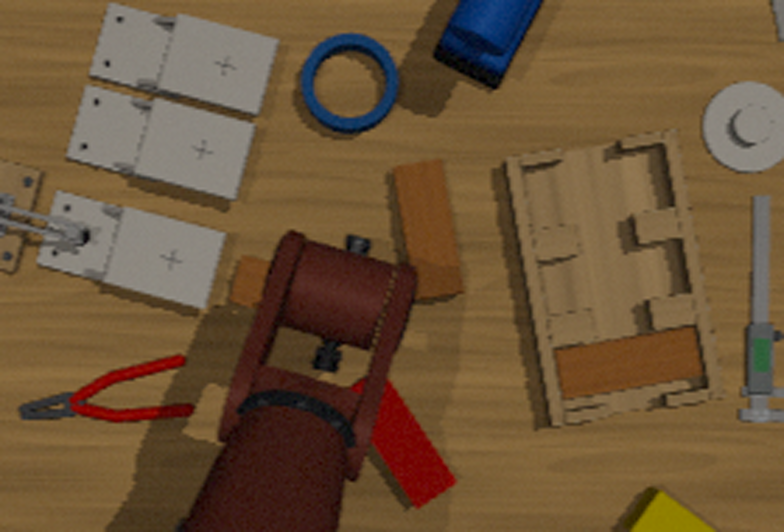

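Mid lies clear at (428,230). Thick is in the hand with its nose at (233,283), just before the shelf. I push it in now.

```bash
python3 - <<'E'
from h import *
push(.085,7,.06) or push(.045,7,.03) or push(.010,10,.015)
E
```

```text
hit False nose 0.0839 F along -3.0 Fz 1.0 26.88
hit False nose 0.0449 F along 1.0 Fz 3.1 28.36
hit True nose 0.0218 F along 0.8 Fz 2.5 29.87
```

```bash
python3 - <<'E'
from h import *
st("now"); push(.012,10,.015); st("after"); robot.dwell(.3); st("dwell")
E
```

```text
now 29.87 [0.4859 0.0271 0.0294] [-1.2 -0.5  2.5]
hit True nose 0.0218 F along 1.9 Fz 4.0 30.19
after 30.19 [0.4859 0.027  0.0294] [-0.5 -1.9  4. ]
dwell 30.49 [0.4859 0.0271 0.0294] [-1.3 -0.5  2.7]
```

Blocked at about 22 mm, twice at the same spot. I release it, then give a short push from behind with shut fingers to confirm it is tight on its own.

```bash
python3 - <<'E'
from h import *
hand.command_gripper(1.0); st("rel")
robot.move_l(bx(.138,.11),vel=.2); robot.move_l(bx(.205,.11),vel=.2); hand.command_gripper(0.0)
robot.move_l(bx(.205,.035),vel=.15); st("behind")
h=robot.move_l(bx(.163,.035),vel=.02,contact_N=9); p=np.array(telemetry.read_tcp_pos()); print(h,"x",(A-p[:2])@D); st("push")
robot.move_l(bx(.215,.035),vel=.1); robot.move_l(bx(.215,.2),vel=.2); robot.movep([.35,-.2,.3],rot(BY)); st("away")
c=viewer.read_camera("top"); np.save("t3.npy",cloud(c)); cv2.imwrite("pics/t3.png",cv2.resize(c["frame"][170:320,190:390],None,fx=4,fy=4,interpolation=cv2.INTER_CUBIC))
E
```

```text
rel 30.94 [0.4856 0.0268 0.0292] [ 0.1 -0.2 -0.3]
behind 33.39 [ 0.4691 -0.0391  0.0352] [ 0.4 -0.3  0.2]
True x 0.1751961602743425
push 34.82 [ 0.4762 -0.0101  0.0348] [ 1.  -1.8  2.2]
away 37.21 [ 0.3499 -0.1993  0.2986] [ 0.8  0.6 -0.5]
```

View pics/t3.png

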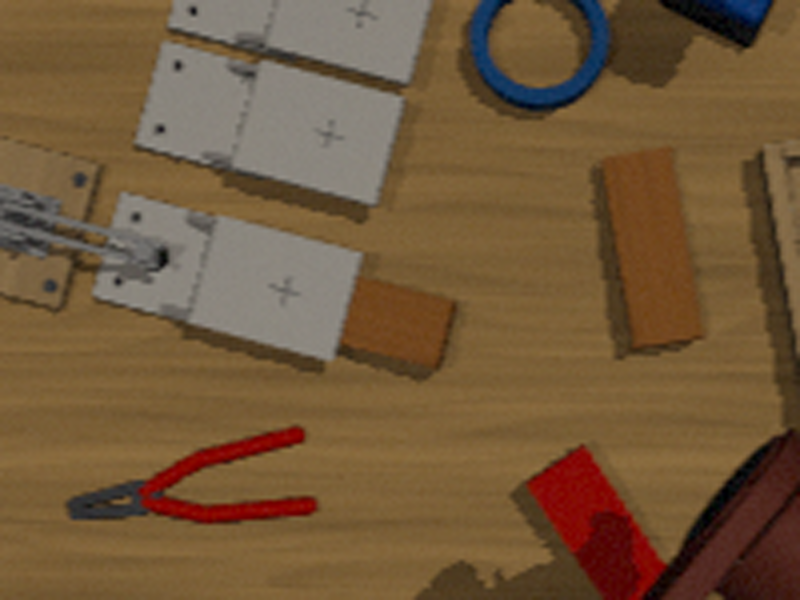

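The wedge sits straight and centred under the shelf. About 70 mm of it protrudes, from (350,310) to (445,335), so the nose is about 20 mm from the upright. The push from behind met firm resistance.

```bash
python3 -c "
from h import *
robot.dwell(.3); print(robot.hand_in())"
```

```text
the job is handed in; nothing more can be done
None
```

The thick wedge is the right one: it went tight with its nose about 20 mm from the upright, where the mid wedge had slid freely to 12 mm. It was still tight to a 9 N push after I let go, so I handed the job in at about 38 s; no verdict came back.

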